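# Pop a module out of its spring dock and trap it

## Task

On the dock that holds the black module, push the sliding guard all the way off the eject key with a fingertip. Then press the key fully down with one finger while your other finger stands in the module's way on the exit bed, so that the module that pops out is stopped there, flat on the bed, and does not slide off the open end. Finish while still holding: the key fully down and the module trapped against the other finger; do not pick the module up, and leave the empty dock and the other things on the bench alone.

Things in the scene. Friction and masses are not known exactly. Their poses are not given: they have to be found in the camera images.
- dock: Grey dock that holds the module, fixed; origin at table level. Its +x runs from the open exit end to the closed spring housing, +y to the key side, z up; mm in this frame: level bed, top z 30, from its open end x -38 (then a 30 mm drop) to the spring housing (x 66 to 145, y -28 to 28, top z 60). Block around the key: x -52 to 65, y 30 to 82, 28 high; guard guide on it at y 80 to 85, up to z 47.
- exit (a point): Point on the exit bed's surface, dock x -28, y 0, z 30 mm, straight beside the key: a finger standing just above it stops the popped module after some 20 mm (module out by 5 to 40 mm is good). Exit rails y 23.5 to 27.5 mm, x -36 to 0, are 3 mm high; beside the module's home (x 2 to 64) they are 14 mm high.
- gate (a point): Foot of the steel gate, dock x 0, y 0, z 30 mm; it stands 7 mm above the bed and holds the module back. It sinks with the key and is below the bed after about 7 mm. A spring pusher then shoves the module to dock -x with 3.5 N, falling to 1.8 N, for up to 70 mm in under a second: it falls off the open end unless stopped. Letting the key go raises the gate under the module.
- dock_key_top (a point): Centre of the eject key's flat top face, 34 mm (dock x) by 26 mm (dock y), at dock x -28, y 58 mm; 45 mm above the table at rest, 35 mm when fully down. That is still 5 mm above the exit bed, so a finger beside it at the same height clears the bed and meets the 28 mm high module.
- dock_key (a joint): Eject key of that dock: 0 at rest, grows as it is pressed straight down, 0.010 m fully down; spring, 1.2 N at first and 5.2 N fully down, comes back up when released. The key and the gate are one piece.
- dock_guard (a joint): Sliding guard over the eject key of that dock: value 0 (covers the key) to 0.055 m (fully off), slides along the dock's +x, stays where it is left, friction about 1.2 N. Starts between 0 and 0.015.
- dock_guard_tab (a point): Centre of the guard's upright tab, 4 mm (x) by 26 mm (y) by 18 mm high, its middle 60 mm above the table and its top at 69 mm, at dock x -46 mm plus the joint value, y 62 mm. Push it towards the dock's +x. The guard's flat plate (40 mm by 42 mm, 47 to 51 mm above the table) reaches from 2 mm behind the tab (-x side) to 38 mm ahead of it (+x side).
- module: Black box-shaped module with a thin aluminium plate on top, 50 (x) by 44 (y) by 28 (high) mm, 70 g within 30 percent, loose in the dock; origin at the centre of its underside, at home at dock x 30 mm, y 0, z 30 mm, axes as the dock's.
- spare: The empty dock, alike in everything (sizes, axes, key, guard) but without a module and with its pusher standing out on its rod, fixed; origin at table level. To be left alone.
- spare_key (a joint): Eject key of the empty dock, not to be pressed; as joint dock_key.
- spare_guard_tab (a point): Guard tab of the empty dock, not to be moved; as dock_guard_tab.
- jar: Small lidded jar, 38 mm across, 45 mm high, standing about 90 mm to the -y side of the loaded dock's exit; origin at its foot. Bystander.
- spool: Grey spool, 48 mm across, 35 mm high, standing about 90 mm to the -y side of the empty dock's exit; origin at its foot. Bystander.
- driver: Screwdriver, 160 mm long, lying beyond the docks. Bystander.
- bottle: Bottle, 48 mm across, 95 mm high, standing beyond the docks; origin at its foot. Bystander.
- meter: Hand-held meter lying flat, 150 by 78 by 41 mm, at the robot's right; origin under it. Bystander.
- bin: Clear divided parts tray, 130 by 100 by 35 mm, at the robot's left; origin under it. Bystander.
- heatsink: Finned aluminium heatsink, 50 by 40 by 25 mm, near the robot between the docks; origin under it. Bystander.

How it is judged:
By the outcome, as a careful person would: the job done as asked, in the order asked, and still so for the second after the job is handed in, while the arm keeps its last pose, push and grip.
It also fails if it takes over 38 s, if anything falls off the work surface, if the arm or the gripper's body presses on something with over 40 N, if the wrist force passes 120 N, or if a joint passes its speed limit or range.

## Robot

A 6-joint arm with a two-finger parallel gripper is mounted at the origin on the work surface. World frame = base frame: x ahead of the robot, y to its left, z up, the work surface at z = 0. Lengths are in m, angles in degrees, forces in N, time in s.
With the tool pointing down it reaches from about 0.3 to 0.85 m from the base axis. Payload 4.2 kg.
Tool frame: the origin (TCP) lies on the centre line of the jaws, within the pads' length; the fingertips stand 11 mm ahead of it and the grasp point (between the pads) lies 8 mm behind it (ctrl.tcp_to_tips is the distance from the TCP to the fingertips, in m); z points along the fingers, x is the direction in which the jaws open and shut, and the axes are right-handed (so a half turn about z gives the same grasp; the last joint's range is limited). The gripper opens to 91 mm and grips with 3 to 60 N. Pads are 32 mm wide; open, the fingers measure 118 mm over their backs; the gripper's body (76 mm by 178 mm) begins 60 mm behind the grasp point.
Start: joints at [70.245, 18.312, 89.639, -0, 72.044, -1.146], TCP at [0.183, 0.545, 0.225] pointing down, gripper open.
Joint ranges: [-177.97, 177.97], [-48.28, 115.42], [12.27, 149.76], [-77.06, 257.06], [2.81, 150.46], [-146.56, 146.56]. Speed limits (degrees/s): [147.25, 147.25, 180, 180, 180, 180].

## Interface

Orientations are given as [roll, pitch, yaw] about the fixed x, y, z axes, in that order (R = Rz(yaw) Ry(pitch) Rx(roll)).
In Python, from rig import ctrl, vision, ticket, find_in, outline_of, spot_point gives the robot as it stands.
- The arm moves only by the tool servo_tool, never from a script. Its argument "steps" is a list of rows, each a list of 6 numbers: the shift along the tool's x, y, z each as a share of 150 mm, from -1 to 1, then the turn, a rotation vector about the tool's x, y, z each as a share of 180 degrees, from -1 to 1. A call has 1 to 20 rows; each row is the pose to reach, as a shift and turn from the pose measured when the call began, along the tool's axes at that moment, turning the shorter way round; what a row does not reach only later rows make up. A row lasts 1/10 s, in which the tool goes at most 50 mm and 8.59 degrees, less where a joint would pass 70% of its speed; a pose out of reach is approached as far as the arm can. A call with a number of a shift or a turn outside -1 to 1 is refused whole. A call with a gripper value outside its range is refused whole. "grip" is the opening, from -1 (shut) to 1 (fully open), so that 0 is half open, set as the call begins (left out, the last holds). The fingers move at their own pace and stop on an object; the grip force is fixed at half the most. Time passes only in rows, so rows that repeat a pose let the fingers close. It gives the time, the measured TCP pose, the force and the opening at its end, in the units of the state.
- ctrl.state(): the state, without advancing time (a new reading comes with each control period).
- vision.read_camera(name): name is "side" or "top" or "wrist"; returns a dict with "image" (384x512x3 uint8, blue, green, red), "fx", "fy", "cx", "cy" (pixels), "world_to_cam" (4x4, takes a point from world to camera coordinates). Camera axes: x right, y up, looking along -z (the intrinsics and any distortion apply to the point x, -y, -z); pixel columns grow to the right and rows downward; lengths in m; the calibration is good to about 2 mm. A picture is of the moment at which its call begins. There is no depth.
- ticket.finish_job(): hands the job in, once; it reports no verdict.
Trained networks look in a picture, given as the dict that the camera call returned (one of the last four; its "shot" number tells which), for a name from the list of things; names that differ only in an ending like _2 or _b are one class to them, and where a whole thing is asked for, a point or a joint stands for the part that bears it (a point fixed in the world has none). Each returns a list of dicts, best first, with "conf" (0 to 1); they miss things now and then, are a little off and sometimes report something else, mostly with a low value. They report only what shows in the picture. A call takes as long as a camera call.
- find_in(thing, picture): "xy" ([column, row] in pixels, amid what is visible of it).
- outline_of(thing, picture): "region" (384x512 bool, what is visible of it) and "xy" ([column, row] in pixels, amid what is visible of it).
- spot_point(thing, picture): "xy" ([column, row] in pixels: a listed point, or the origin of a listed thing).
The state is a dict: "time": time; "qpos": joint angles; "joint_velocities": joint speeds; "effort": joint torques, N m; "tool_pos": TCP position; "tool_rot": TCP orientation; "wrist_force": force on the tool from outside, world axes, zero at the start; "wrist_torque": the same for the moment, N m; "grip_width": finger opening in m.
Only numpy, scipy, OpenCV 4.12 (cv2) and the standard library are available. Lean on these libraries where they do the work, as an engineer would, in place of code of your own. Each camera call takes 0.05 s, during which the arm holds its last target.

## Working session

There is one attempt and no reset: what is moved stays moved. The work goes in short steps, Python scripts to look and compute and a tool call to move; the robot and the scene stay as the last step left them, time stands still between calls to the robot, and variables do not carry over. Pictures are saved under pics/ and viewed, and the job is handed in when it is done.

Besides the shell and the picture viewer there is one more tool, called after "Call:" by a JSON object that holds its "fn" and its "kwargs". servo_tool: Moves the arm, as the interface text tells. Shift numbers are shares of 150 mm and turn numbers shares of 180 degrees, none past 1 either way. Its arguments: {"type":"object","properties":{"steps":{"type":"array"},"grip":{"type":"number"}},"required":["steps"]}

```bash
ls; mkdir -p pics; cat > h.py <<'E'
from rig import ctrl, vision, ticket, find_in, outline_of, spot_point
import numpy as np, cv2
def shot(n,fn=None):
    p=vision.read_camera(n)
    if fn: cv2.imwrite('pics/'+fn,p['image'])
    return p
def proj(p,X):
    X=np.atleast_2d(X); W=np.array(p['world_to_cam']); c=(W[:3,:3]@X.T).T+W[:3,3]
    return np.c_[p['fx']*c[:,0]/-c[:,2]+p['cx'], p['fy']*(-c[:,1])/-c[:,2]+p['cy']]
def ray(p,uv):
    W=np.array(p['world_to_cam']);R=W[:3,:3];o=-R.T@W[:3,3]
    d=R.T@np.array([(uv[0]-p['cx'])/p['fx'],-(uv[1]-p['cy'])/p['fy'],-1]);return o,d
def atz(p,uv,z):
    o,d=ray(p,uv);return o+d*(z-o[2])/d[2]
def tri(l):
    A=0;b=0
    for p,uv in l:
        o,d=ray(p,uv);d=d/np.linalg.norm(d);M=np.eye(3)-np.outer(d,d);A=A+M;b=b+M@o
    return np.linalg.solve(A,b)
E
python3 - <<'E'
from h import *
s=ctrl.state();print({k:np.round(v,3) for k,v in s.items()})
print(ctrl.tcp_to_tips)
P={n:shot(n,n+'0.png') for n in ['side','top','wrist']}
for n,p in P.items():
    print(n,[k for k in p if k!='image'],np.round(ray(p,(256,192)),3))
    for t in ['exit','gate','dock_key_top','dock_guard_tab','module','dock','spare_guard_tab','spare']:
        print(t,[(np.round(d['xy'],1).tolist(),round(d['conf'],2)) for d in spot_point(t,p)[:3]])
E
```

```text
pics
{'time': np.float64(0.0), 'qpos': array([ 7.0242e+01,  1.8351e+01,  8.9707e+01, -2.0000e-03,  7.2045e+01,
       -1.1450e+00]), 'joint_velocities': array([ 0.009,  0.028, -0.096,  0.034,  0.084, -0.013]), 'effort': array([-1.0000e-03, -4.1246e+01, -2.3197e+01,  7.3000e-02,  4.6000e-02,
       -0.0000e+00]), 'tool_pos': array([0.183, 0.544, 0.224]), 'tool_rot': array([-1.8000e+02,  1.0300e-01,  7.1388e+01]), 'wrist_force': array([ 0.21 , -0.524,  0.027]), 'wrist_torque': array([ 0.033, -0.   ,  0.034]), 'grip_width': np.float64(0.091)}
0.011
side ['fx', 'fy', 'cx', 'cy', 'world_to_cam', 'shot'] [[ 0.415  0.908  0.598]
 [ 0.139 -0.848 -0.511]]
exit [([260.6, 237.5], 0.89)]
gate [([257.0, 230.9], 0.84)]
dock_key_top [([252.0, 247.0], 0.74), ([196.7, 188.1], 0.5), ([249.8, 244.1], 0.48)]
dock_guard_tab [([256.8, 245.1], 0.82)]
module [([245.9, 228.6], 0.59)]
dock [([253.6, 246.8], 0.89)]
spare_guard_tab [([271.3, 173.7], 0.65)]
spare [([264.8, 180.8], 0.88)]
top ['fx', 'fy', 'cx', 'cy', 'world_to_cam', 'shot'] [[ 0.415  0.009  1.033]
 [ 0.166 -0.019 -0.986]]
exit [([190.5, 215.5], 0.67)]
gate [([194.4, 206.4], 0.57), ([304.5, 200.3], 0.36)]
dock_key_top []
dock_guard_tab [([165.6, 213.7], 0.76), ([341.9, 203.6], 0.73)]
module [([200.5, 195.7], 0.81)]
dock [([194.5, 203.3], 0.77)]
spare_guard_tab [([284.2, 208.8], 0.65), ([196.6, 205.6], 0.5)]
spare []
wrist ['fx', 'fy', 'cx', 'cy', 'world_to_cam', 'shot'] [[ 0.114  0.568  0.384]
 [ 0.244 -0.075 -0.967]]
exit []
gate []
dock_key_top []
dock_guard_tab []
module []
dock []
spare_guard_tab []
spare []
```

View pics/side0.png

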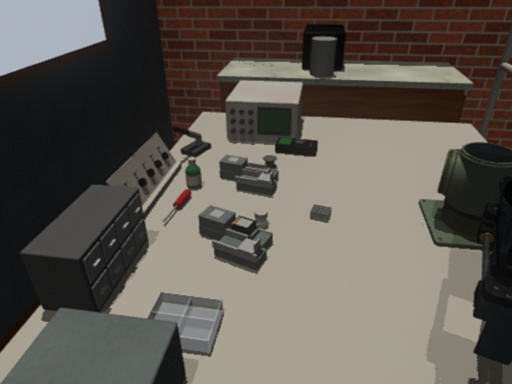

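View pics/top0.png

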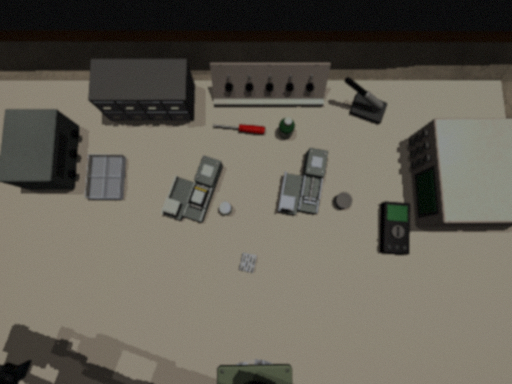

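```bash
python3 - <<'E'
import cv2
a=cv2.imread('pics/top0.png')[150:260,130:370]; cv2.imwrite('pics/tc.png',cv2.resize(a,None,fx=3.3,fy=3.3,interpolation=cv2.INTER_CUBIC))
a=cv2.imread('pics/side0.png')[140:300,170:350]; cv2.imwrite('pics/sc.png',cv2.resize(a,None,fx=3.7,fy=3.7,interpolation=cv2.INTER_CUBIC))
E
```

```text
(no output)
```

View pics/tc.png

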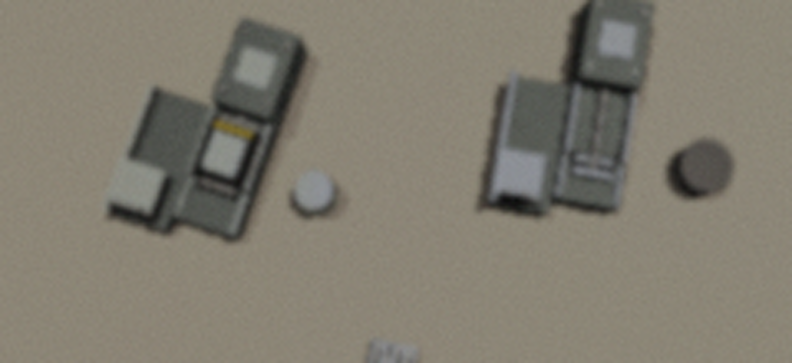

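View pics/sc.png

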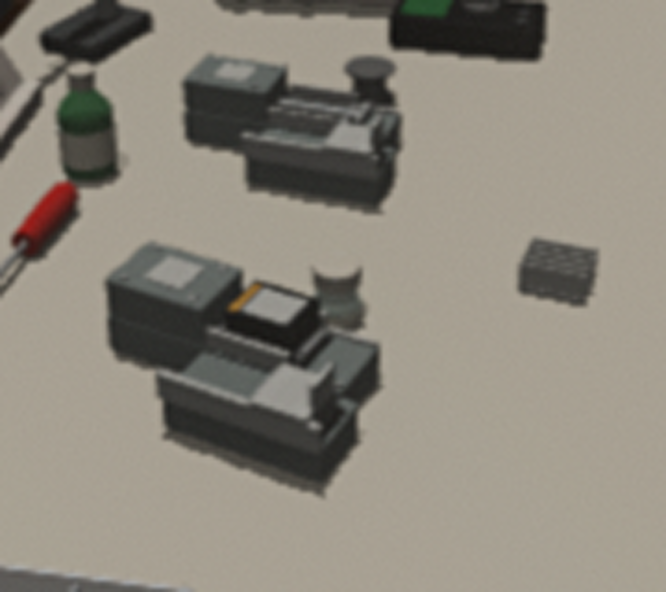

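The overview shows the loaded dock on the left: in the top image its module is near (198,197), its housing near (208,170), and its guard near (172,207). In the side image the module is near (245,226) and the guard tab near (257,246). I'll fit the dock pose from the corners in both views.

```bash
cat > fit.py <<'E'
from h import *
from scipy.optimize import least_squares
def w(q,X):
    X=np.atleast_2d(X)/1000.;c,s=np.cos(q[2]),np.sin(q[2])
    return np.c_[q[0]+c*X[:,0]-s*X[:,1],q[1]+s*X[:,0]+c*X[:,1],X[:,2]]
def fit(obs,q0):
    f=lambda q:np.concatenate([((proj(p,w(q,X))-uv)).ravel() for p,X,uv in obs])
    r=least_squares(f,q0,loss='soft_l1');return r.x,f(r.x).reshape(-1,2)
E
python3 - <<'E'
from fit import *
P={n:shot(n) for n in ['side','top']}
X=np.array([[145,28,60],[145,-28,60],[66,-28,60],[66,28,60],[30,0,58],[65,85,47]],float)
T=np.array([(245,20),(305,42),(278,118),(217,98),(225,158),(155,90)])/3.3+[130,150]
S=np.array([(108,283),(153,243),(243,275),(205,322),(274,304),(158,375)])/3.7+[170,140]
q,r=fit([(P['top'],X,T),(P['side'],X,S)],[0.45,0.1,-0.3])
print(q,np.degrees(q[2]));print(np.round(r,1))
for n in P:
    q1,r=fit([(P[n],X,T if n=='top' else S)],q);print(n,q1)
for n in ('exit','dock_guard_tab','module','gate'):
    l=[(P[k],spot_point(n,P[k])[0]['xy']) for k in P]
    x=tri(l);c,s=np.cos(q[2]),np.sin(q[2]);d=x[:2]-q[:2]
    print(n,x,'dock',np.round(1000*np.array([c*d[0]+s*d[1],-s*d[0]+c*d[1],x[2]])))
# top view points
print(w(q,[[-28,0,30],[-28,58,45],[-46,62,60]]))
E
```

```text
[ 0.54008481  0.16347003 -0.33990509] -19.47512715586845
[[-1.1 -0.6]
 [-0.9 -1. ]
 [-2.2  1.6]
 [-2.3  1.3]
 [ 0.2 -1.7]
 [-1.5 -1.4]
 [-0.1 -2.7]
 [ 0.3 -2.4]
 [ 1.7 -3.3]
 [ 0.1 -4.7]
 [ 0.  -1. ]
 [ 0.4 -2. ]]
side [ 0.5381429   0.17411974 -0.33538384]
top [ 0.53814828  0.15805256 -0.32527352]Traceback (most recent call last):
  File "<stdin>", line 11, in <module>
IndexError: list index out of range
```

Call:
{"fn": "servo_tool", "kwargs": {"steps": [[-0.2, 0.25, 0, 0, 0, 0], [-0.4, 0.5, 0, 0, 0, 0], [-0.6, 0.75, 0, 0, 0, 0], [-0.8, 1, 0, 0, 0, 0], [-0.8, 1, 0, 0, 0, 0], [-0.8, 1, 0, 0, 0, 0]]}}

```text
time: 2.1
tool_pos: [0.2879, 0.383, 0.2253]
tool_rot: [-180.0, -0.1, 71.2]
wrist_force: [0.4, 0.3, 0.5]
grip_width: 0.091
```

Call:
{"fn": "servo_tool", "kwargs": {"steps": [[-0.2, 0.25, 0, 0, 0, 0], [-0.4, 0.5, 0, 0, 0, 0], [-0.6, 0.75, 0, 0, 0, 0], [-0.7, 1, 0, 0, 0, 0], [-0.7, 1, 0, 0, 0, 0], [-0.7, 1, 0, 0, 0, 0]]}}

```text
time: 2.7
tool_pos: [0.3963, 0.2362, 0.225]
tool_rot: [-179.9, -0.1, 71.2]
wrist_force: [0.7, 0.7, -0.3]
grip_width: 0.0913
```

```bash
python3 - <<'E'
from h import *
s=ctrl.state();print(s['time'],s['tool_pos'],s['tool_rot'],s['wrist_force'])
p=shot('wrist','w1.png')
print(p['fx'],p['cx'],p['cy'],np.round(ray(p,(256,192)),3))
for t in ['exit','gate','dock_key_top','dock_guard_tab','module','dock']:
    print(t,[(np.round(d['xy'],1).tolist(),round(d['conf'],2)) for d in spot_point(t,p)[:3]])
E
```

```text
2.7 [0.39625406 0.2362056  0.22504868] [-1.79940929e+02 -9.46326374e-02  7.12148579e+01] [ 0.72891732  0.6892489  -0.26669082]
330.4103496761037 253.28064430037733 192.94889909915693 [[ 0.327  0.26   0.385]
 [ 0.244 -0.072 -0.967]]
exit [([237.7, 283.2], 0.98)]
gate [([236.5, 302.1], 0.56), ([79.6, 215.6], 0.24)]
dock_key_top []
dock_guard_tab [([290.9, 283.5], 0.92)]
module [([240.8, 325.1], 0.73)]
dock [([234.2, 289.2], 0.87)]
```

View pics/w1.png

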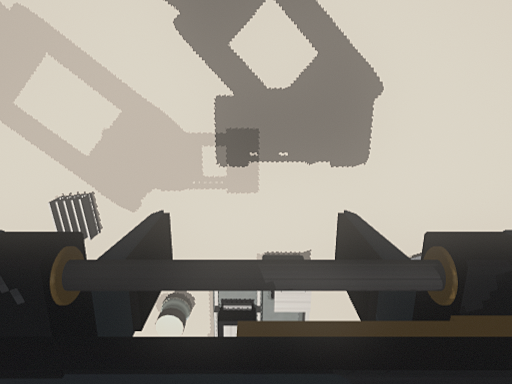

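The wrist camera sees the dock's exit end at (240,290), hidden behind the gripper. Moving +x for a clear view.

Call:
{"fn": "servo_tool", "kwargs": {"steps": [[0, 0.3, 0, 0, 0, 0], [0, 0.6, 0, 0, 0, 0], [0, 0.9, 0, 0, 0, 0], [0, 1, 0, 0, 0, 0], [0, 1, 0, 0, 0, 0], [0, 1, 0, 0, 0, 0]]}}

```text
time: 3.65
tool_pos: [0.5364, 0.1886, 0.2248]
tool_rot: [-179.9, -0.0, 71.4]
wrist_force: [0.1, 0.3, -0.5]
grip_width: 0.0913
```

```bash
python3 - <<'E'
from h import *
s=ctrl.state();print(s['time'],s['tool_pos'],s['tool_rot'],s['wrist_force'])
p=shot('wrist','w2.png')
import pickle;pickle.dump(p,open('w2.pkl','wb'))
for t in ['exit','gate','dock_key_top','dock_guard_tab','module','dock']:
    print(t,[(np.round(d['xy'],1).tolist(),round(d['conf'],2)) for d in spot_point(t,p)[:3]])
a=p['image'][20:220,130:390]; cv2.imwrite('pics/w2c.png',cv2.resize(a,None,fx=3,fy=3,interpolation=cv2.INTER_CUBIC))
E
```

```text
3.65 [0.53636631 0.18860431 0.22479836] [-1.79872036e+02 -4.03670626e-02  7.13632132e+01] [ 0.07743551  0.25253024 -0.48850114]
exit [([234.5, 160.4], 0.71), ([167.1, 199.4], 0.3)]
gate [([238.1, 182.9], 0.72)]
dock_key_top [([62.4, 88.2], 0.52)]
dock_guard_tab [([294.5, 150.8], 0.66)]
module [([236.8, 210.6], 0.6)]
dock [([232.8, 175.4], 0.78)]
```

View pics/w2.png

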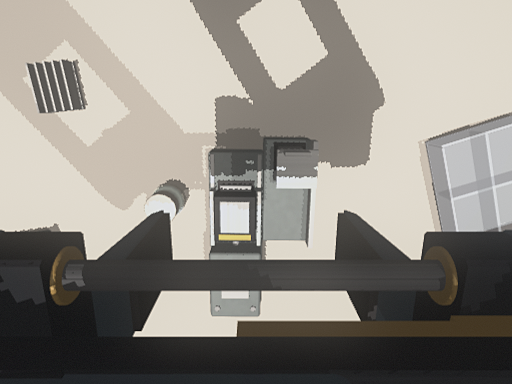

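View pics/w2c.png

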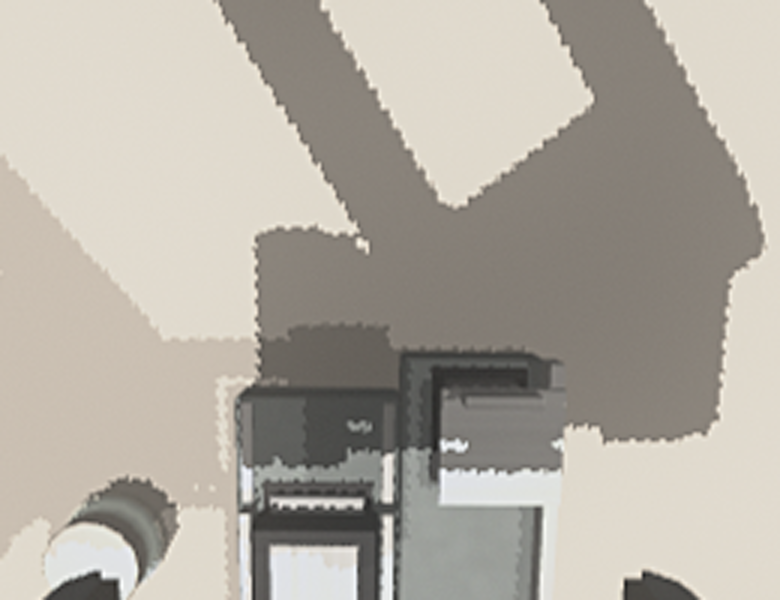

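```bash
python3 - <<'E'
import cv2
a=cv2.imread('pics/w2.png')
b=a[170:330,190:330]; cv2.imwrite('pics/w2d.png',cv2.resize(b,None,fx=3.75,fy=3.75,interpolation=cv2.INTER_CUBIC))
b=a[130:200,200:330]; cv2.imwrite('pics/w2e.png',cv2.resize(b,None,fx=6,fy=6,interpolation=cv2.INTER_CUBIC))
E
```

```text
(no output)
```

View pics/w2d.png

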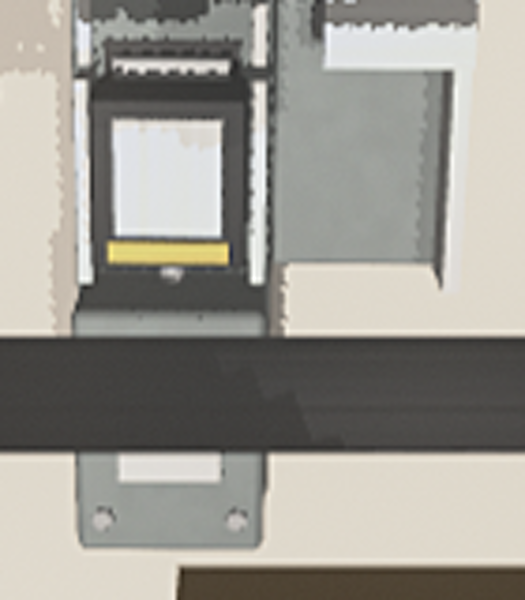

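View pics/w2e.png

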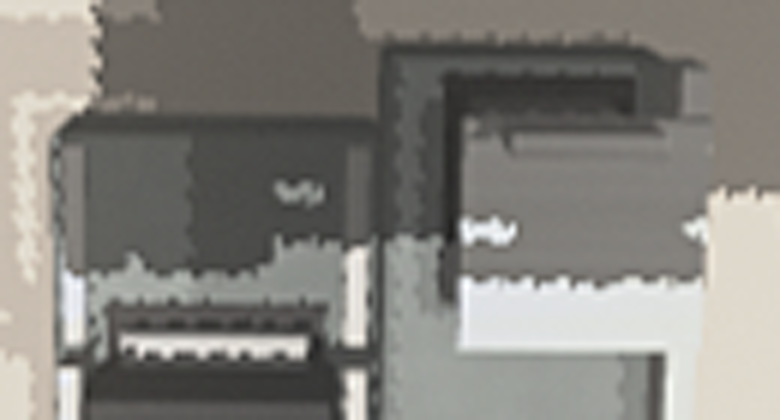

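```bash
python3 - <<'E'
from fit import *
import pickle
p=pickle.load(open('w2.pkl','rb'))
C=lambda L,s,o:(np.array(L,float)+.5)/s-.5+o
X=np.array([[66,-28,60],[66,28,60],[145,-28,60],[145,28,60],[65,80,28],[65,85,47],[5,-22,58],[5,22,58],[-52,30,28],[-52,85,47]],float)
U=np.r_[C([(75,312),(264,314),(80,547),(264,545),(437,262),(458,291),(92,98),(245,98)],3.75,[190,170]),C([(383,48),(707,62)],6,[200,130])]
q,r=fit([(p,X,U)],[0.538,0.163,-0.335]);print(q,np.degrees(q[2]));print(np.round(r,1))
def todock(x):
    c,s=np.cos(q[2]),np.sin(q[2]);d=x[:2]-q[:2];return np.round(1000*np.array([c*d[0]+s*d[1],-s*d[0]+c*d[1],x[2]]),1)
for uv,z in [((460,350),.051),((660,350),.051),((460,118),.051),((505,130),.069),((665,135),.069)]:
    print(uv,todock(atz(p,C(uv,6,[200,130]),z)))
t=ctrl.state();print('tcp',todock(t['tool_pos']))
np.save('q.npy',q)
im=cv2.resize(p['image'],None,fx=1.5,fy=1.5)
K=[[-28,0,30],[0,0,30],[-28,58,45],[-45,45,45],[-11,71,45],[-38,-27,30],[-38,27,30]]+X.tolist()
for a in proj(p,w(q,K)): cv2.circle(im,tuple(int(v) for v in a*1.5),3,(0,0,255),1)
cv2.imwrite('pics/ov.png',im[150:520,250:530])
T={n:shot(n) for n in('top','side')}
for n in T:
    im=cv2.resize(T[n]['image'],None,fx=3,fy=3)
    for a in proj(T[n],w(q,K)): cv2.circle(im,tuple(int(v) for v in a*3),2,(0,0,255),-1)
    cv2.imwrite('pics/ov_%s.png'%n,im[450:700,450:800] if n=='top' else im[580:820,550:860])
E
```

```text
[ 0.5421835   0.16660509 -0.32962228] -18.885965584372155
[[-1.1 -1. ]
 [ 1.  -1.4]
 [-0.3  0.7]
 [ 0.2  1.4]
 [-1.   0.1]
 [ 0.5 -0.9]
 [-1.3  0.5]
 [ 0.8  0.7]
 [-0.1  0.1]
 [ 0.7 -0.2]]
(460, 350) [-2.4 43.4 51. ]
(660, 350) [-2.5 78.1 51. ]
(460, 118) [-42.6  42.5  51. ]
(505, 130) [-43.1  48.4  69. ]
(665, 135) [-42.4  74.   69. ]
tcp [-12.   19.1 225.5]
```

View pics/ov.png

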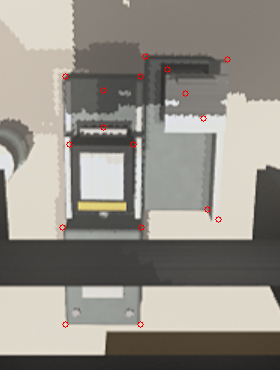

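View pics/ov_side.png

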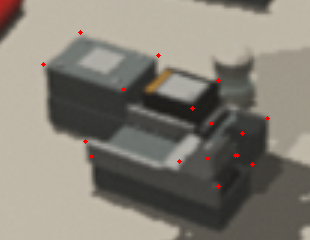

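```bash
python3 - <<'E'
from fit import *
s=ctrl.state();t=s['tool_pos'];a=np.radians(s['tool_rot'][2]);ux=np.array([np.cos(a),np.sin(a),0]);uy=np.array([np.sin(a),-np.cos(a),0]);dn=np.array([0,0,-.011])
pts=[t+dn+sx*ux*h+uy*sy*.016 for sx in(-1,1) for sy in(-1,1) for h in (.0455,.059)]
for n,c in(('side',(120,320,150,400)),('top',(110,260,110,310))):
    p=shot(n);k=3
    im=cv2.resize(p['image'],None,fx=k,fy=k,interpolation=cv2.INTER_CUBIC)
    for b in proj(p,np.array(pts)): cv2.circle(im,tuple(int((v+.5)*k) for v in b),2,(0,0,255),-1)
    cv2.imwrite('pics/tip_%s.png'%n,im[c[0]*k:c[1]*k,c[2]*k:c[3]*k])
E
```

```text
(no output)
```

View pics/tip_side.png

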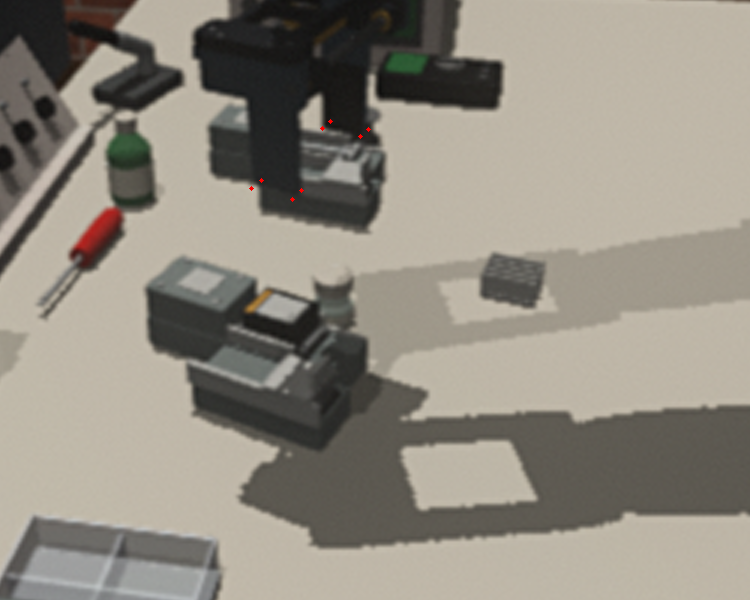

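View pics/tip_top.png

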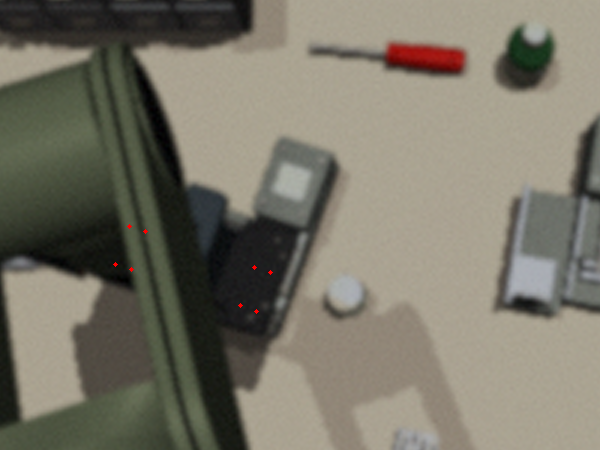

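Finger projection matches the side image to about 1 px. The wrist fit has about 1 px residual, but the side view disagrees with it by a few mm. I'll take a second, closer wrist view to cross-check.

Call:
{"fn": "servo_tool", "kwargs": {"steps": [[0.15, 0, 0.2, 0, 0, 0], [0.3, 0.0, 0.4, 0, 0, 0], [0.3, 0, 0.5, 0, 0, 0], [0.3, 0, 0.5, 0, 0, 0], [0.3, 0, 0.5, 0, 0, 0]]}}

```text
time: 4.7
tool_pos: [0.5521, 0.2309, 0.1506]
tool_rot: [-180.0, -0.1, 71.4]
wrist_force: [0.2, 0.2, 0.1]
grip_width: 0.0912
```

```bash
python3 - <<'E'
from fit import *
import pickle
q=np.load('q.npy');p=shot('wrist','w3.png');pickle.dump(p,open('w3.pkl','wb'))
print(ctrl.state()['time'],proj(p,w(q,[[-52,30,28],[66,28,60]])))
b=p['image'][60:260,100:330]; im=cv2.resize(b,None,fx=3.4,fy=2.95,interpolation=cv2.INTER_CUBIC)
im=cv2.resize(b,None,fx=3,fy=3,interpolation=cv2.INTER_CUBIC); cv2.imwrite('pics/w3c.png',im)
K=[[-28,0,30],[-52,30,28],[-52,85,47],[65,80,28],[65,85,47],[66,-28,60],[66,28,60],[5,22,58],[5,-22,58],[-38,-27.5,33]]
for a in proj(p,w(q,K)): cv2.circle(im,tuple(int(v) for v in (a-[100,60]+.5)*3),3,(0,0,255),1)
cv2.imwrite('pics/w3o.png',im)
E
```

```text
4.75 [[212.89635261 143.95100545]
 [209.89555383 287.6353291 ]]
```

View pics/w3o.png

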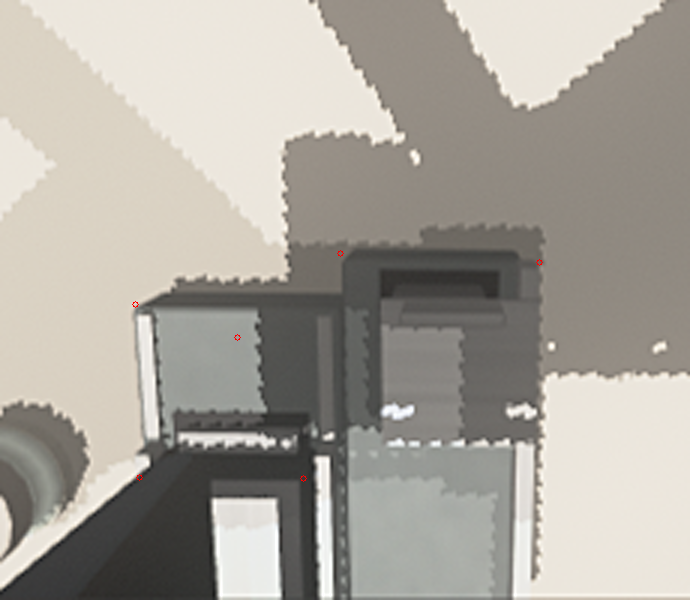

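```bash
cat > pos.py <<'E'
from fit import *
q=np.load('q.npy')
def todock(x):
    c,s=np.cos(q[2]),np.sin(q[2]);d=x[:2]-q[:2];return np.round(1000*np.array([c*d[0]+s*d[1],-s*d[0]+c*d[1],x[2]]),1)
def where():
    s=ctrl.state();print('t',s['time'],'dock',todock(s['tool_pos']),'yaw err',round(s['tool_rot'][2]-np.degrees(q[2])-90,2),'tilt',np.round(s['tool_rot'][:2],2),'F',np.round(s['wrist_force'],1),'w',s['grip_width'])
E
python3 - <<'E'
from fit import *
import pickle
p=pickle.load(open('w2.pkl','rb'));p3=pickle.load(open('w3.pkl','rb'))
C=lambda L,s,o:(np.array(L,float)+.5)/s-.5+o
X=np.array([[66,-28,60],[66,28,60],[145,-28,60],[145,28,60],[65,80,28],[65,85,47],[5,-22,58],[5,22,58],[-52,30,28],[-52,85,47]],float)
U=np.r_[C([(75,312),(264,314),(80,547),(264,545),(437,262),(458,291),(92,98),(245,98)],3.75,[190,170]),C([(383,48),(707,62)],6,[200,130])]
X3=np.array([[-52,30,28],[5,22,58],[-52,85,47]],float);U3=C([(345,252),(300,480),(541,262)],3,[100,60])
q,r=fit([(p,X,U),(p3,X3,U3)],np.load('q.npy'));print(q,np.degrees(q[2]));print(np.round(r,1)[-3:])
np.save('q.npy',q)
import pos;pos.where()
for uv in[(385,443),(530,443)]: print('plate front',pos.todock(atz(p3,C(uv,3,[100,60]),.051)))
P=shot('side');Q=shot('wrist')
a=find_in('jar',P);b=find_in('jar',p) if 0 else None
for k,z in((P,.022),):
    d=find_in('jar',k)[0];print('jar',d['conf'],pos.todock(atz(k,d['xy'],z)))
d=outline_of('jar',Q);print('jar wrist',[(x['conf'],x['xy'],pos.todock(atz(Q,x['xy'],.035))) for x in d[:1]])
E
```

```text
[ 0.54219628  0.16682841 -0.33191403] -19.0172730395539
[[-1.4  0.3]
 [ 1.2 -0.7]
 [-0.4  0.2]]
t 4.75 dock [-11.1  64.  151.4] yaw err 0.36 tilt [ 1.7993e+02 -1.4000e-01] F [ 0.4 -1.1  0.7] w 0.09137619267236224
plate front [-2.8 43.6 51. ]
plate front [-3.  83.3 51. ]
jar 0.62 [ 23.  -78.9  22. ]
jar wrist [(0.97, [96.6, 219.9], array([ 15.6, -73.8,  35. ]))]
```

Call:
{"fn": "servo_tool", "kwargs": {"steps": [[0.09, -0.2, 0, 0, 0, 0.002], [0.183, -0.41, 0, 0, 0, 0.002], [0.183, -0.41, 0, 0, 0, 0.002], [0.183, -0.41, 0.2, 0, 0, 0.002], [0.183, -0.41, 0.35, 0, 0, 0.002], [0.183, -0.41, 0.45, 0, 0, 0.002], [0.183, -0.41, 0.5, 0, 0, 0.002], [0.183, -0.41, 0.5, 0, 0, 0.002], [0.183, -0.41, 0.5, 0, 0, 0.002]], "grip": 0}}

```text
time: 5.9
tool_pos: [0.5037, 0.2768, 0.0771]
tool_rot: [179.9, -0.2, 71.0]
wrist_force: [0.4, -0.3, 0.1]
grip_width: 0.0456
```

```bash
python3 - <<'E'
from pos import *
where()
p=shot('side');k=5
im=cv2.resize(p['image'][190:290,180:320],None,fx=k,fy=k,interpolation=cv2.INTER_CUBIC)
cv2.imwrite('pics/s4.png',im)
p=shot('wrist','w4.png')
E
```

```text
t 5.9 dock [-72.2  91.4  77.1] yaw err -0.02 tilt [179.87  -0.21] F [ 0.4 -0.3  0.1] w 0.0456460758886842
```

View pics/s4.png

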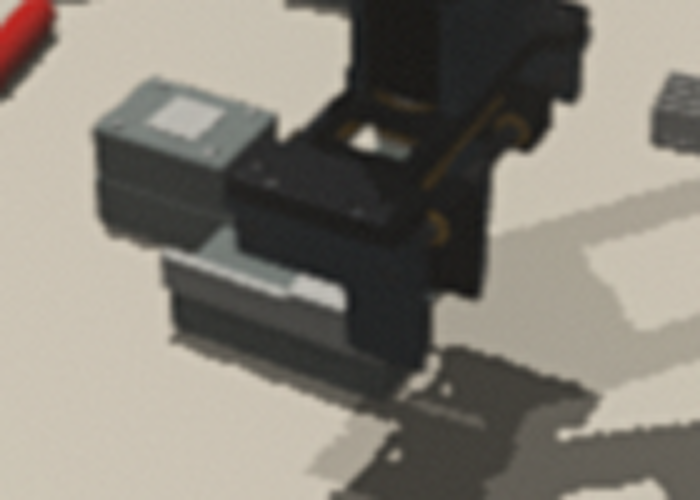

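View pics/w4.png

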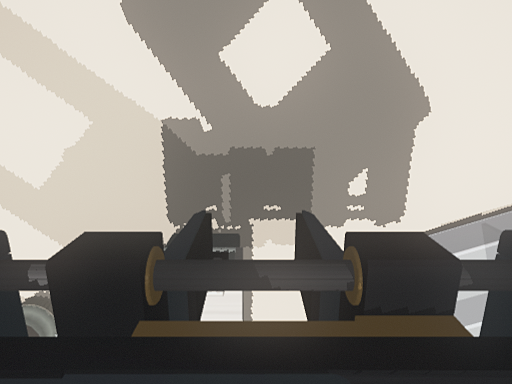

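The fingers straddle as planned, with one in line with the tab. Descending to tab height and pushing.

Call:
{"fn": "servo_tool", "kwargs": {"steps": [[0, 0, 0.06, 0, 0, 0], [0, 0, 0.06, 0, 0, 0], [0, 0.04, 0.06, 0, 0, 0], [0, 0.08, 0.06, 0, 0, 0], [0, 0.11, 0.06, 0, 0, 0], [0, 0.14, 0.06, 0, 0, 0], [0, 0.17, 0.06, 0, 0, 0], [0, 0.2, 0.06, 0, 0, 0], [0, 0.2, 0.06, 0, 0, 0], [0, 0.2, 0.06, 0, 0, 0]]}}

```text
time: 7.0
tool_pos: [0.5325, 0.267, 0.0684]
tool_rot: [179.8, -0.2, 71.0]
wrist_force: [-0.0, 0.2, -0.2]
grip_width: 0.0459
```

```bash
python3 - <<'E'
from pos import *
where()
p=shot('side');k=5
im=cv2.resize(p['image'][190:290,180:320],None,fx=k,fy=k,interpolation=cv2.INTER_CUBIC)
cv2.imwrite('pics/s5.png',im)
E
```

```text
t 7.0 dock [-41.8  91.5  68.4] yaw err -0.01 tilt [179.82  -0.23] F [-0.   0.2 -0.2] w 0.04594967970537604
```

View pics/s5.png

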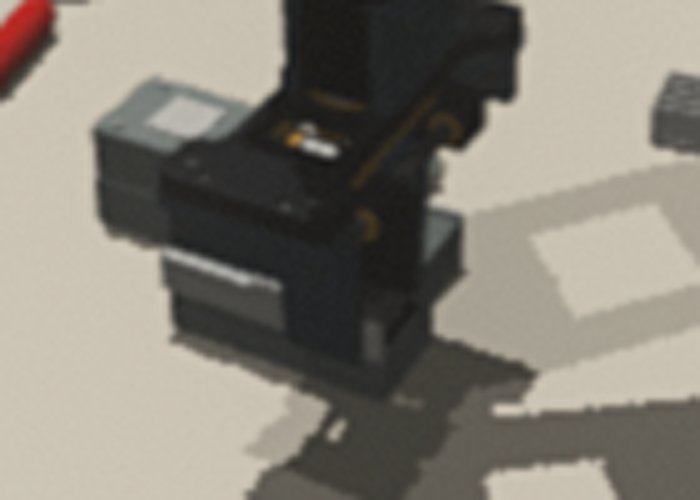

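Call:
{"fn": "servo_tool", "kwargs": {"steps": [[0, 0.03, 0, 0, 0, 0], [0, 0.06, 0, 0, 0, 0], [0, 0.09, 0, 0, 0, 0], [0, 0.12, 0, 0, 0, 0], [0, 0.15, 0, 0, 0, 0], [0, 0.175, 0, 0, 0, 0], [0, 0.195, 0, 0, 0, 0], [0, 0.21, 0, 0, 0, 0], [0, 0.218, 0, 0, 0, 0], [0, 0.225, 0, 0, 0, 0]]}}

```text
time: 8.05
tool_pos: [0.5638, 0.2561, 0.0684]
tool_rot: [179.9, -0.2, 71.0]
wrist_force: [-3.7, 0.7, 0.8]
grip_width: 0.0454
```

Call:
{"fn": "servo_tool", "kwargs": {"steps": [[0, 0.006, 0, 0, 0, 0], [0, 0.012, 0, 0, 0, 0], [0, 0.016, 0, 0, 0, 0], [0, 0.016, 0, 0, 0, 0]]}}

```text
time: 8.45
tool_pos: [0.564, 0.256, 0.0685]
tool_rot: [-179.9, -0.2, 70.9]
wrist_force: [-6.6, 2.2, 2.8]
grip_width: 0.0456
```

```bash
python3 - <<'E'
from pos import *
where()
E
```

```text
t 8.45 dock [-8.5 91.4 68.5] yaw err -0.09 tilt [-179.85   -0.18] F [-6.6  2.2  2.8] w 0.045607506272517036
```

The guard met its hard stop at dock x −8.5 (expected −9) with 6.6 N. Backing off, rising, and moving over the key.

Call:
{"fn": "servo_tool", "kwargs": {"steps": [[0, -0.07, 0, 0, 0, 0], [0, -0.13, 0, 0, 0, 0], [0, -0.13, -0.1, 0, 0, 0], [0, -0.13, -0.2, 0, 0, 0], [0, -0.13, -0.2, 0, 0, 0], [-0.2, -0.13, -0.2, 0, 0, 0], [-0.419, -0.127, -0.2, 0, 0, 0], [-0.419, -0.127, -0.2, 0, 0, 0], [-0.419, -0.127, -0.2, 0, 0, 0]]}}

```text
time: 9.35
tool_pos: [0.5254, 0.2025, 0.0981]
tool_rot: [-179.9, -0.2, 70.8]
wrist_force: [-0.1, -0.5, 1.1]
grip_width: 0.0457
```

```bash
python3 - <<'E'
from pos import *
where()
p=shot('side');k=5
im=cv2.resize(p['image'][190:290,180:320],None,fx=k,fy=k,interpolation=cv2.INTER_CUBIC)
cv2.imwrite('pics/s6.png',im)
shot('wrist','w6.png')
E
```

```text
t 9.35 dock [-27.5  28.2  98.1] yaw err -0.15 tilt [-179.87   -0.2 ] F [-0.1 -0.5  1.1] w 0.045744857499291434
```

View pics/s6.png

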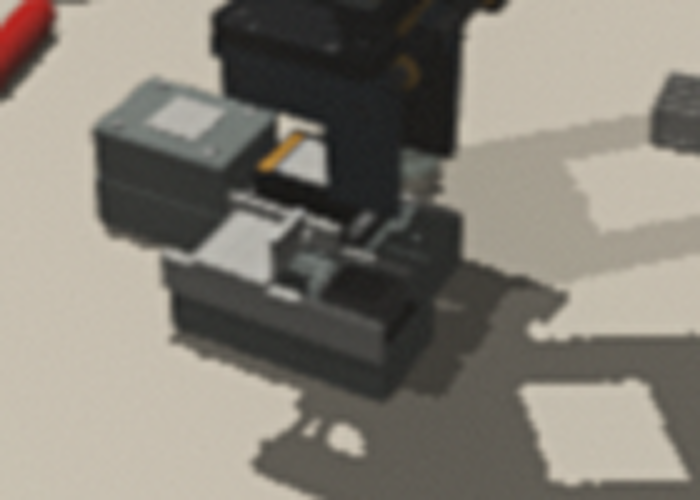

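View pics/w6.png

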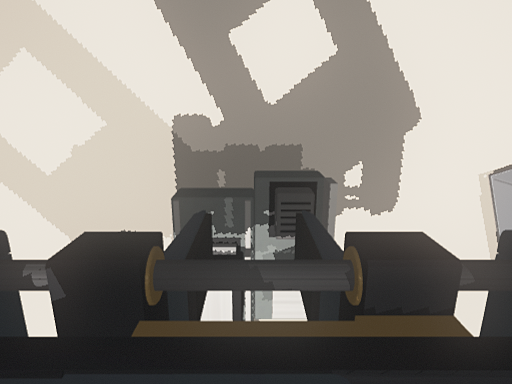

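```bash
python3 - <<'E'
from pos import *
p=shot('wrist');s=ctrl.state();t=todock(s['tool_pos'])
k=3
im=cv2.resize(p['image'][150:330,140:380],None,fx=k,fy=k,interpolation=cv2.INTER_CUBIC)
def dr(X,c):
    for a in proj(p,w(q,X)): cv2.circle(im,tuple(int(v) for v in (a-[140,150]+.5)*k),3,c,1)
dr([[x,y,45] for x in(-45,-11) for y in(45,71)],(0,0,255))
h=22.8
dr([[t[0]+sx*16,t[1]+sy*hh,t[2]-11] for sx in(-1,1) for sy in(-1,1) for hh in(h,h+13.5)],(0,255,0))
dr([[-52,30,28],[-52,85,47],[-38,-27.5,33],[-38,27.5,33]],(255,0,0))
cv2.imwrite('pics/w6o.png',im)
E
```

```text
(no output)
```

View pics/w6o.png

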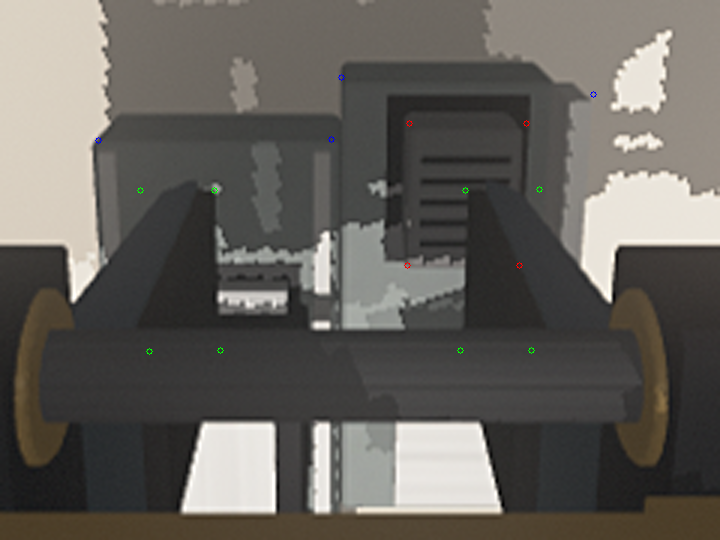

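Key and fingertip projections agree with the picture. The tips taper to about 5 mm, so I'll open slightly to centre them, then descend to just above the key.

Call:
{"fn": "servo_tool", "kwargs": {"steps": [[0.012, 0, 0.05, 0, 0, -0.001], [0.012, 0, 0.12, 0, 0, -0.001], [0.012, 0, 0.19, 0, 0, -0.001], [0.012, 0, 0.24, 0, 0, -0.001], [0.012, 0, 0.26, 0, 0, -0.001], [0.012, 0, 0.26, 0, 0, -0.001], [0.012, 0, 0.26, 0, 0, -0.001]], "grip": 0.14}}

```text
time: 10.2
tool_pos: [0.5267, 0.2054, 0.0593]
tool_rot: [-179.9, -0.2, 71.1]
wrist_force: [1.3, -0.3, 0.7]
grip_width: 0.0519
```

```bash
python3 - <<'E'
from pos import *
where()
p=shot('side');k=5
im=cv2.resize(p['image'][190:290,180:320],None,fx=k,fy=k,interpolation=cv2.INTER_CUBIC)
cv2.imwrite('pics/s7.png',im)
p=shot('wrist');cv2.imwrite('pics/w7.png',cv2.resize(p['image'][150:330,140:380],None,fx=3,fy=3))
E
```

```text
t 10.2 dock [-27.2  31.5  59.3] yaw err 0.12 tilt [-179.9    -0.23] F [ 1.3 -0.3  0.7] w 0.0519126381243365
```

View pics/s7.png

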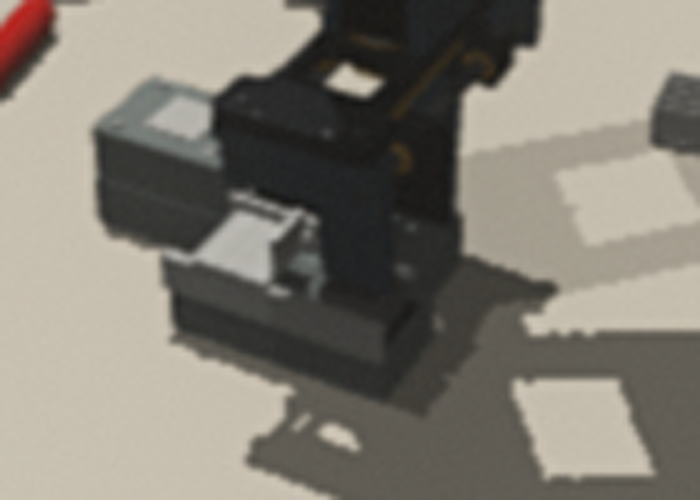

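View pics/w7.png

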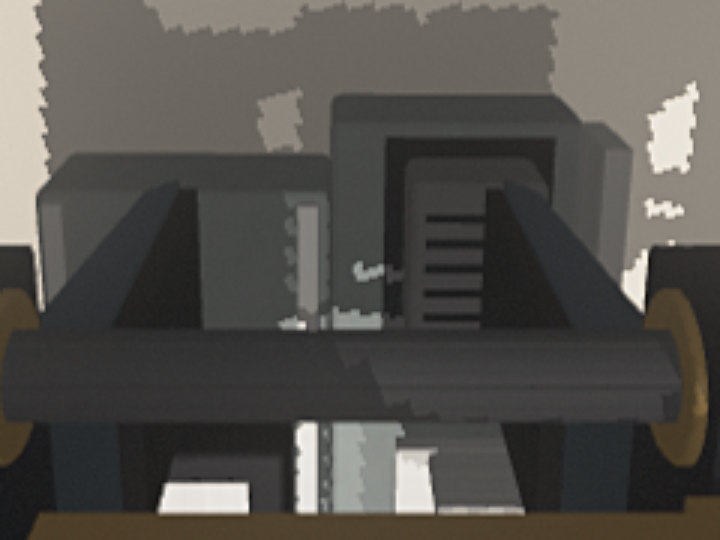

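Call:
{"fn": "servo_tool", "kwargs": {"steps": [[0, 0, 0.015, 0, 0, 0], [0, 0, 0.03, 0, 0, 0], [0, 0, 0.045, 0, 0, 0], [0, 0, 0.06, 0, 0, 0], [0, 0, 0.075, 0, 0, 0], [0, 0, 0.09, 0, 0, 0], [0, 0, 0.095, 0, 0, 0], [0, 0, 0.095, 0, 0, 0], [0, 0, 0.095, 0, 0, 0], [0, 0, 0.095, 0, 0, 0]]}}

```text
time: 11.3
tool_pos: [0.5271, 0.2056, 0.0461]
tool_rot: [-180.0, -0.3, 71.1]
wrist_force: [-1.7, -0.8, 8.1]
grip_width: 0.052
```

```bash
python3 - <<'E'
from pos import *
where()
p=shot('side');k=5
im=cv2.resize(p['image'][190:290,180:320],None,fx=k,fy=k,interpolation=cv2.INTER_CUBIC)
cv2.imwrite('pics/s8.png',im)
p=shot('wrist');cv2.imwrite('pics/w8.png',cv2.resize(p['image'][150:330,140:380],None,fx=3,fy=3))
E
```

```text
t 11.3 dock [-26.9  31.8  46.1] yaw err 0.08 tilt [-179.96   -0.29] F [-1.7 -0.8  8.1] w 0.05196039533171838
```

View pics/s8.png

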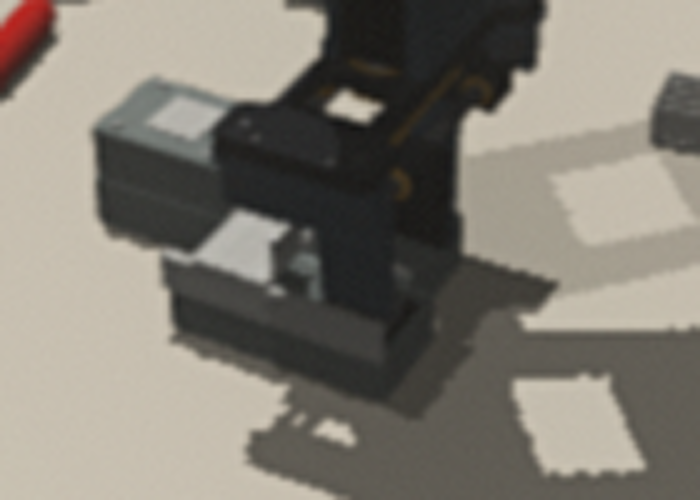

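View pics/w8.png

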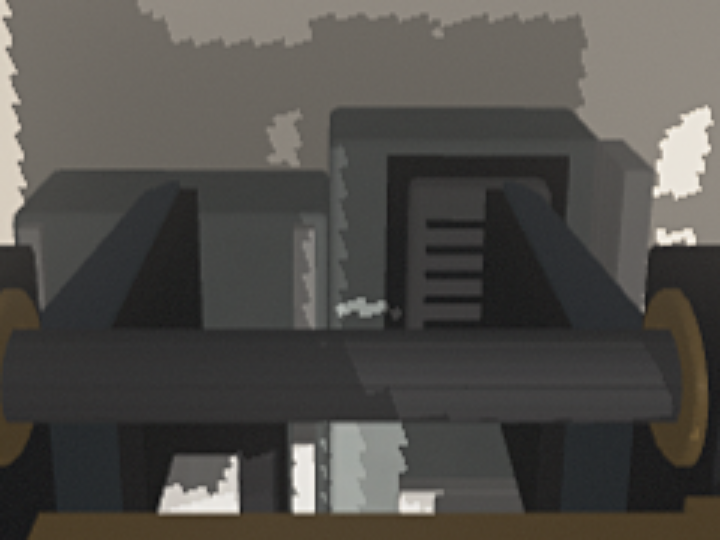

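Call:
{"fn": "servo_tool", "kwargs": {"steps": [[0, 0, 0.01, 0, 0, 0], [0, 0, 0.018, 0, 0, 0], [0, 0, 0.018, 0, 0, 0], [0, 0, 0.018, 0, 0, 0], [0, 0, 0.018, 0, 0, 0]]}}

```text
time: 11.9
tool_pos: [0.5271, 0.2057, 0.0458]
tool_rot: [180.0, -0.3, 71.0]
wrist_force: [-4.9, -2.8, 19.2]
grip_width: 0.0519
```

```bash
python3 - <<'E'
from pos import *
where()
P={n:shot(n) for n in('wrist','side','top')}
p=P['wrist'];k=3;im=cv2.resize(p['image'][200:340,140:380],None,fx=k,fy=k)
for x,c in((5,(0,0,255)),(-11,(0,255,0))):
    for a in proj(p,w(q,[[x,-22,58],[x,0,58],[x,22,58]])): cv2.circle(im,tuple(int(v) for v in (a-[140,200]+.5)*k),3,c,1)
cv2.imwrite('pics/w9.png',im)
for n,c in(('side',(190,290,180,320)),('top',(150,240,140,260))):
    p=P[n];k=5;im=cv2.resize(p['image'][c[0]:c[1],c[2]:c[3]],None,fx=k,fy=k,interpolation=cv2.INTER_CUBIC)
    cv2.imwrite('pics/%s9.png'%n,im)
    print(n,[(d['xy'],d['conf'],) for d in spot_point('module',p)[:2]],[(d['xy'],d['conf'],) for d in find_in('module',p)[:2]])
    print(proj(p,w(q,[[30,0,30],[13,0,30],[30,0,58],[13,0,58]])))
E
```

```text
t 11.9 dock [-26.9  31.8  45.8] yaw err 0.05 tilt [180.    -0.34] F [-4.9 -2.8 19.2] w 0.05185764271444483
side [] []
[[243.21422282 231.14003262]
 [249.19975743 233.0612492 ]
 [242.94810788 221.90329982]
 [249.02439459 223.78402899]]
top [([197.4, 200.0], 0.49)] [([200.2, 196.5], 0.66)]
[[198.5806218  196.88559495]
 [196.57419825 202.38391304]
 [197.14080663 195.3801384 ]
 [195.07398952 201.0293762 ]]
```

View pics/w9.png

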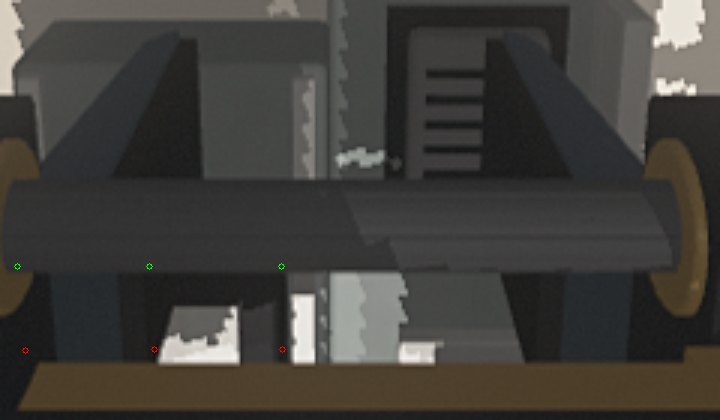

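View pics/top9.png

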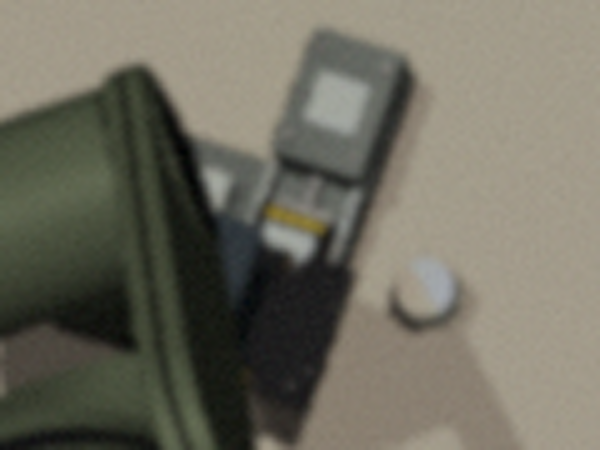

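View pics/side9.png

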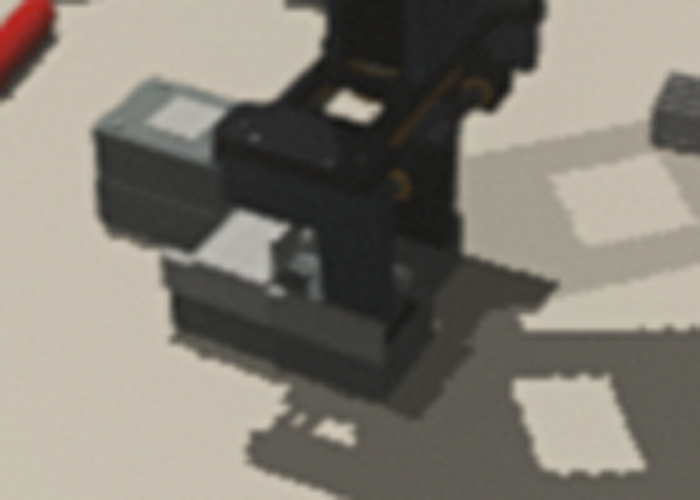

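The module has popped out: in the top view the yellow stripe now stands clear of the housing with the pusher rod visible, and its front is hidden under the gripper, against the finger. I'll measure how far it moved and check that the hold is steady.

Call:
{"fn": "servo_tool", "kwargs": {"steps": [[0, 0, 0.008, 0, 0, 0], [0, 0, 0.008, 0, 0, 0], [0, 0, 0.008, 0, 0, 0], [0, 0, 0.008, 0, 0, 0], [0, 0, 0.008, 0, 0, 0]]}}

```text
time: 12.75
tool_pos: [0.5271, 0.2057, 0.0459]
tool_rot: [180.0, -0.4, 71.0]
wrist_force: [-3.0, -2.3, 12.1]
grip_width: 0.0519
```

```bash
python3 - <<'E'
from pos import *
where()
p=shot('top');
im=p['image'];h=cv2.cvtColor(im,cv2.COLOR_BGR2HSV);m=cv2.inRange(h,(18,110,60),(35,255,255));m[:150]=0;m[240:]=0;m[:,:140]=0;m[:,260:]=0
y,x=np.nonzero(m);print(len(x));uv=(x.mean(),y.mean());print('stripe now',todock(atz(p,uv,.058)))
im0=cv2.imread('pics/top0.png');m=cv2.inRange(cv2.cvtColor(im0,cv2.COLOR_BGR2HSV),(15,110,60),(35,255,255));m[:150]=0;m[240:]=0;m[:,:140]=0;m[:,260:]=0
y,x=np.nonzero(m);print(len(x));print('stripe before',todock(atz(p,(x.mean(),y.mean()),.058)))
where()
E
```

```text
t 12.75 dock [-27.   31.8  45.9] yaw err 0.02 tilt [179.99  -0.37] F [-3.  -2.3 12.1] w 0.051931862599410884
28
stripe now [36.3 -1.8 58. ]
28
stripe before [50.7 -2.2 58. ]
t 12.8 dock [-27.   31.8  45.9] yaw err 0.02 tilt [179.99  -0.37] F [-3.4 -1.8 12.3] w 0.05202369473927473
```

```bash
python3 - <<'E'
from h import *
print(ticket.finish_job())
E
```

```text
the job is handed in; nothing more can be done
None
```

The job is handed in at about 12.8 s, with the arm still holding the key down and the module trapped against the other finger. The report gives no verdict, so these are my own last checks:

- **Guard:** I pushed the tab with one fingertip until it hit its stop at about 6.6 N. The finger stopped within about 0.5 mm of where a fully-off guard should stop it. The side picture then showed the key clear.
- **Key:** One finger holds it against its stop. The fingertips are about 35 mm above the table, the key's fully-down height. Pressing further raised the force to 19 N but moved the finger only 0.3 mm. I eased off to a steady 12 N, against the 5.2 N spring.
- **Module:** The top view shows it out by about 14 mm, inside the 5 to 40 mm range. The finger's face should have stopped it at about 16 mm. About 3 N on the wrist toward the open end fits the pusher holding it there.
- **Other things:** Nothing else was touched on purpose. I kept the fingers away from the jar and did not approach the empty dock.

**Checks that disagreed or were missing:**
- The side and top cameras put the dock several millimetres away from where the wrist camera did. I used the wrist fit, which was good to about 1 px, and the guard's stop confirmed it along the dock's x.
- The wrist view did not show the module's front, and the network did not find the module in the last side picture. "Flat against the finger" therefore rests on the top view and the forces.

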